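# Close the balance's draft shield and tare it

## Task

The empty beaker is on the pan of the laboratory balance, ready to be tared: with a fingertip, gently slide the open right-hand glass door and the open glass top cover of its draft shield fully shut, without slamming them. With all the glass shut, press the broad tare key on the front panel right down and let it go. Press no other key, and leave the beaker and the other things on the bench where they stand; nothing is to be picked up.

Things in the scene. Friction and masses are not known exactly. Their poses are not given: they have to be found in the camera images.
- balance: Fixed white laboratory balance. Origin on the bench under the pan; x to its back, y its left, z up; keys face the robot. mm, front to back: sloping key panel x -185 to -85, y +-100, top z 45 to 62; glass chamber x -84 to 78, y +-95, to z 230, front pane fixed; housing x 79 to 177, y +-80, to z 214, past which open doors slide back. Panes 4 thick, clear, grey-edged. Never push it over 50 N.
- side_door (a joint): Opening of the right-hand (-y) glass side door, m: 0 fully shut (firm stop), 0.12 wide open (slid to the balance's back, +x). Starts 0.05 to 0.11 open. Friction 1.5 N, damping 6 N per m/s, weighs about 0.3 kg; stays where it is left. Faster than 0.4 m/s is slamming.
- side_door_grip (a point): Centre of the grey upright grip strip at the front edge of the right-hand door: 14 (x) x 26 (y) x 92 (z) mm, axes as the balance. It sticks out to the right (-y) of the glass, whose outer face is 13 mm to +y of this point. Behind it (+x) is smooth glass (edging 1 mm proud), free for a fingertip. Shut: x -66, y -108, z 174 mm in the balance's frame; moves to +x as it opens.
- top_door (a joint): Opening of the glass top cover, m: 0 fully shut (firm stop), 0.12 wide open (slid to the balance's back, +x). Starts 0.05 to 0.11 open. Weight, friction, damping and slamming speed as the side door.
- top_door_grip (a point): Centre of the grey upright grip ridge across the front edge of the top cover: 12 (x) x 70 (y) x 16 (z) mm, axes as the balance. Its top is 8 mm above this point; the glass behind it (+x) is 8 mm below, with edging at most 1 mm higher. Shut: x -73, y 0, z 237 mm in the balance's frame; moves to +x as it opens.
- far_door (a joint): How far the left-hand (+y) glass side door, the mirror image of the right-hand one, stands open, m. It starts shut (0) and is to stay shut.
- tare_key (a joint): How far the tare key is pressed, m: 0 up, 0.004 fully down (pressed counts from 0.003). Sprung: 1.5 N starts it, 3.9 N holds it fully down. It moves at right angles to the sloping panel.
- tare_key_top (a point): Centre of the top face of the tare key: the one broad white bar key, 18 (x) x 62 (y) mm, in the middle of the key row at the panel's front edge, before the display; its top stands 8 mm above the panel (4 mm when down). At x -159, y 0, z 58 mm in the balance's frame; its z axis leans 0.17 rad from vertical to the front.
- power_key (a joint): How far the on/off key is pressed, m (0 up, 0.004 down): a round white key, 14 mm across, 75 mm to the left (+y) of the tare key's centre, 8 mm proud. Not to be pressed.
- menu_key0 (a joint): The same for a round white key, 12 mm across, 60 mm to the right (-y) of the tare key's centre. Not to be pressed.
- menu_key1 (a joint): The same for a round white key, 12 mm across, 80 mm to the right (-y) of the tare key's centre. Not to be pressed.
- beaker: Small glass beaker, 48 mm across, 65 mm high, on the pan (top 80 mm above the bench) inside the shield. Origin: centre of its underside. Leave it where it stands.
- bottle_a: Amber glass bottle with a black cap, 60 mm across, 135 mm high, beside the balance. Origin: centre of its underside. Leave it.
- bottle_b: Amber glass bottle like the other, on the other side of the balance. Leave it.
- vial_a: Small amber bottle with a white cap, 32 mm across, 75 mm high, beside the balance. Origin: centre of its underside. Leave it.
- vial_b: Small amber bottle like the other, on the other side. Leave it.
- weight: Steel calibration weight with a knob, 32 mm across, 56 mm high, to the left of the balance. Origin: centre of its underside. Leave it.
- dish: Shallow aluminium weighing dish, 70 mm across, 14 mm high, to the right of the balance. Origin: centre of its underside. Leave it.
- spatula: Slim steel laboratory spatula, 178 mm long, 14 wide, 4 thick, lying to the right of the balance. Leave it.
There are look-alikes about, which are no part of the job. What is shaped like the beaker but purple or yellow is not meant.

How it is judged (in metres and radians):
On the way, in this order (a step that is already met when the one before it is completed fails the run):
1. the side door and the top cover are both fully shut (value of joint each of side_door, top_door, far_door below 0.004 m), for 0.2 s.
2. the tare key is pressed right down (value of joint tare_key above 0.003 m), for 0.05 s.
At the end, for the whole second after the job is handed in: Both side doors and the top cover are shut to within 4 mm, the tare key has been pressed down (3 mm or more of its 4 mm) after that and is up again, and the beaker stands upright and still on the pan (all of step 1 and value of joint tare_key below 0.001 m and z of beaker in the frame of balance between 0.076 and 0.085 m and angle between beaker's own z axis and vertical below 0.1 rad and linear speed of beaker below 0.02 m/s); the robot touches nothing.
It fails at once if the tare key is pressed while a door or the cover is still open (by more than 6 mm) (value of joint tare_key above 0.002 m and value of joint any of side_door, top_door, far_door above 0.006 m).
It fails at once if another key is pressed (by more than 2 mm) (value of joint any of power_key, menu_key0, menu_key1 above 0.002 m).
It fails at once if the side door or the top cover is slammed (slides shut faster than 0.4 m/s), or the robot pushes on the balance with more than 50 N (velocity of joint any of side_door, top_door below -0.4 m/s or contact force between any of the fingers, the arm and balance above 50 N).
It fails at once if the beaker is shifted or lifted by more than 10 mm (distance of beaker from where it was at the start of the episode above 0.01 m).
It fails at once if another thing on the bench is shifted, lifted or knocked over (moved by more than 20 mm, or tipped by more than 0.5 rad) (distance of any of bottle_a, bottle_b, vial_a, vial_b, weight, dish, spatula from where it was at the start of the episode above 0.02 m or angle between any of bottle_a, bottle_b, vial_a, vial_b, weight, dish's own z axis and vertical above 0.5 rad).
It also fails if it takes over 48 s, if anything falls off the work surface, if the arm or the gripper's body presses on something with over 40 N, if the wrist force passes 120 N, or if a joint passes its speed limit or range.

## Robot

A 6-joint arm with a two-finger parallel gripper is mounted at the origin on the work surface. World frame = base frame: x ahead of the robot, y to its left, z up, the work surface at z = 0. Lengths are in mm, angles in degrees, forces in N, time in s.
With the tool pointing down it reaches from about 350 to 950 mm from the base axis. Payload 17.4 kg.
Tool frame: the origin (TCP) lies on the centre line of the jaws, within the pads' length; the fingertips stand 14 mm ahead of it and the grasp point (between the pads) lies 5 mm behind it; z points along the fingers, y is the direction in which the jaws open and shut (so a half turn about z gives the same grasp; the last joint's range is limited). The gripper opens to 93 mm and grips with 3 to 60 N. Pads are 15 mm wide; open, the fingers measure 128 mm over their backs; the gripper's body (75 mm by 188 mm) begins 65 mm behind the grasp point.
Start: joints at [-76.307, 6.646, 82.598, -0, 90.757, -2.166], TCP at [184.454, -649.315, 232.646] pointing down, gripper open.
Joint ranges: [-162.19, 162.19], [-47.58, 125.68], [4.15, 143.07], [-65.23, 245.23], [0.69, 171.88], [-170.13, 170.13]. Speed limits (degrees/s): [108.29, 108.29, 127.2, 180, 180, 180].

## Interface

Orientations are given as a 3x3 rotation matrix whose columns are the frame's x, y, z axes.
In Python, from station import bot, optics, job_done gives the robot as it stands.
- The arm moves only by the tool play_rows, never from a script. Its argument "deltas" is a list of rows, each an object with "xyz": the shift along the tool's x, y, z in m, a list of three; "roll": the turn about the tool's z in degrees. A call has 1 to 5 rows; each row is the pose to reach, as a shift and turn from the pose commanded when the call began, along the tool's axes at that moment; what a row does not reach only later rows make up. A row lasts 1/10 s, in which the tool goes at most 50 mm and 8.59 degrees, less where a joint would pass 70% of its speed; a pose out of reach is approached as far as the arm can. A call with a gripper value outside its range is refused whole. "hand" is the opening, from 0 (shut) to 1 (fully open), set as the call begins (left out, the last holds). The fingers move at their own pace and stop on an object; "grip_force" is the grip in N (left out, the last holds). Time passes only in rows, so rows that repeat a pose let the fingers close. It gives the time, the measured TCP pose, the force and the opening at its end, in the units of the state.
- bot.state(): the state, without advancing time (a new reading comes with each control period).
- optics.read_camera(name): name is "side" or "top"; returns the picture (420x560x3 uint8, red, green, blue); there is no depth.
- optics.camera_info(name): a dict with "fx", "fy", "cx", "cy" (pixels), "dist_coeffs" ([k1, k2, p1, p2, k3] as OpenCV has them; the pictures are not rectified), "T" (4x4, takes a point from camera to world coordinates). Camera axes: x right, y up, looking along -z (the intrinsics and any distortion apply to the point x, -y, -z); pixel columns grow to the right and rows downward; lengths in mm; the calibration is good to about 2 mm. A picture is of the moment at which its call begins. camera_info takes no time and is no camera call.
- job_done(): hands the job in, once; it reports no verdict.
The state is a dict: "time_s": time; "q": joint angles; "dq": joint speeds; "joint_efforts": joint torques, N m; "tcp_pos": TCP position; "orientation": TCP orientation; "force": force on the tool from outside, world axes, zero at the start; "torque": the same for the moment, N m; "gripper_width": finger opening in mm.
Only numpy, scipy, OpenCV 4.12 (cv2) and the standard library are available. Lean on these libraries where they do the work, as an engineer would, in place of code of your own. Each camera call takes 0.05 s, during which the arm holds its last target. There are 200 camera calls.

## Working session

There is one attempt and no reset: what is moved stays moved. The work goes in short steps, Python scripts to look and compute and a tool call to move; the robot and the scene stay as the last step left them, time stands still between calls to the robot, and variables do not carry over. Pictures are saved under pics/ and viewed, on a budget of 10 in all, crops included, one or two more only if the job needs it, and the job is handed in when it is done.

Besides the shell and the picture viewer there is one more tool, called as name(argument=value, ...), one argument or row to a line, values as JSON. play_rows: Moves the arm, as the interface text tells. Its arguments: {"type":"object","properties":{"deltas":{"type":"array"},"hand":{"type":"number"},"grip_force":{"type":"number"}},"required":["deltas"]}

```bash
mkdir -p pics; python3 - <<'E'
from station import bot, optics
import cv2,numpy as np
np.set_printoptions(suppress=True,precision=3)
print(bot.state())
for n in("side","top"):
    im=optics.read_camera(n); cv2.imwrite(f"pics/{n}0.png",cv2.resize(im[:,:,::-1],(800,600),interpolation=cv2.INTER_CUBIC)); np.save(f"pics/{n}0.npy",im)
    print(n,optics.camera_info(n))
E
```

```text
{'time_s': 0.0, 'q': array([-76.307,   6.673,  82.635,  -0.001,  90.755,  -2.167]), 'dq': array([ 0.008, -0.03 , -0.065,  0.024,  0.021,  0.078]), 'joint_efforts': array([  0.001, -72.126, -62.26 ,   0.078,   0.024,  -0.   ]), 'tcp_pos': array([ 184.401, -649.135,  231.923]), 'orientation': array([[ 0.962,  0.273, -0.   ],
       [ 0.273, -0.962,  0.001],
       [ 0.   , -0.001, -1.   ]]), 'force': array([-0.623,  0.114,  0.579]), 'torque': array([ 0.003, -0.007, -0.007]), 'gripper_width': 92.95020262339672}
side {'fx': 405.44670451900146, 'fy': 405.44670451900146, 'cx': 284.0736693216119, 'cy': 207.48355915801264, 'dist_coeffs': array([-0.037,  0.   ,  0.   ,  0.   ,  0.   ]), 'T': array([[   0.841,    0.383,   -0.381,  297.35 ],
       [  -0.54 ,    0.62 ,   -0.57 , -399.239],
       [   0.018,    0.685,    0.728,  781.611],
       [   0.   ,    0.   ,    0.   ,    1.   ]])}
top {'fx': 380.92081217316706, 'fy': 380.92081217316706, 'cx': 279.03957295308965, 'cy': 208.84336738260984, 'dist_coeffs': array([-0.079,  0.   ,  0.   ,  0.   ,  0.   ]), 'T': array([[   0.019,    0.996,   -0.084,  520.62 ],
       [  -1.   ,    0.02 ,    0.012,   72.914],
       [   0.014,    0.084,    0.996, 1018.273],
       [   0.   ,    0.   ,    0.   ,    1.   ]])}
```

View pics/side0.png

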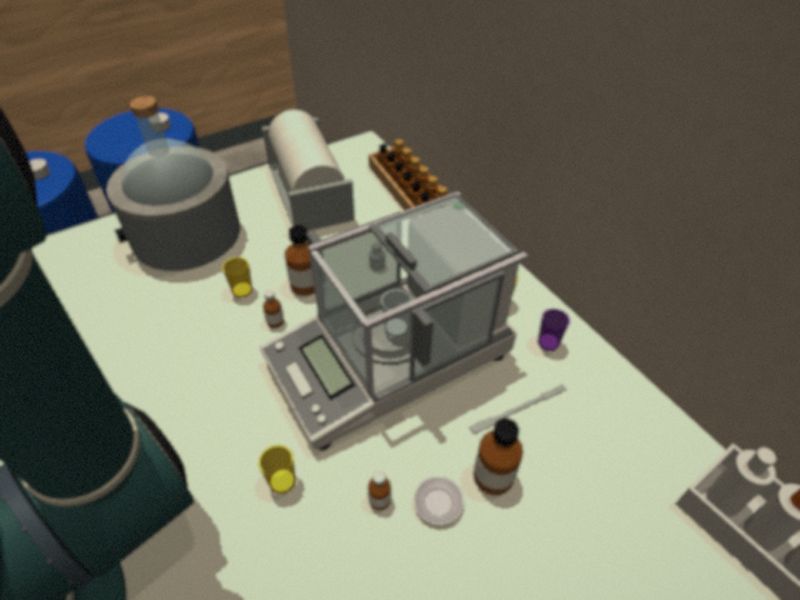

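View pics/top0.png

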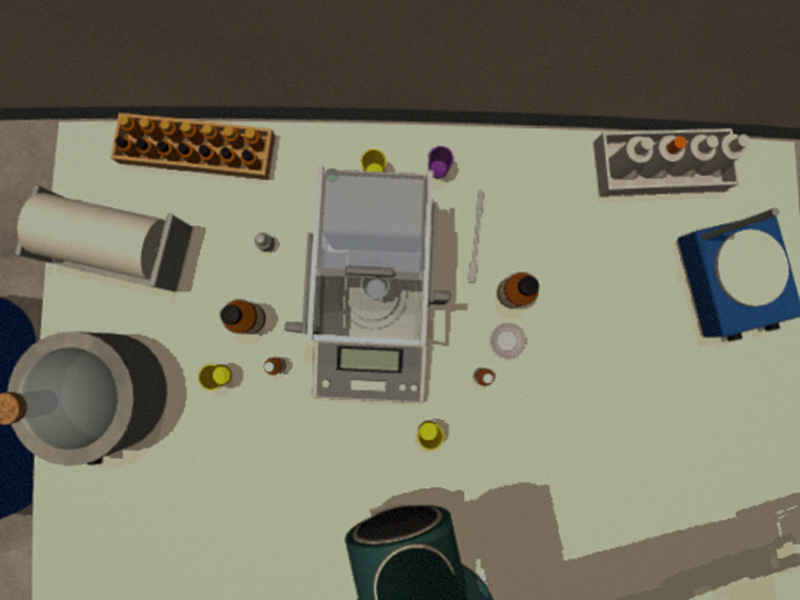

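Top view: the tare key is the white bar at (367,385). The display is at (370,360), the power key at (325,384) and the menu keys at (403,387) and (414,387). The right door grip is at (438,297); its look-alike, the left door grip, is at (296,327). The cover ridge is at (370,271). Purple and yellow beakers are decoys. The close crop will confirm these.

```bash
python3 - <<'E'
import cv2,numpy as np
t=np.load("pics/top0.npy")[112:292,192:328,::-1]
s=np.load("pics/side0.npy")[125:320,175:375,::-1]
cv2.imwrite("pics/c_top.png",cv2.resize(t[:150*1+30],None,fx=4,fy=4,interpolation=cv2.INTER_CUBIC)[:600] if 0 else cv2.resize(t,None,fx=3.3,fy=3.3,interpolation=cv2.INTER_CUBIC))
cv2.imwrite("pics/c_side.png",cv2.resize(s,None,fx=3,fy=3,interpolation=cv2.INTER_CUBIC))
E
```

```text
(no output)
```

View pics/c_top.png

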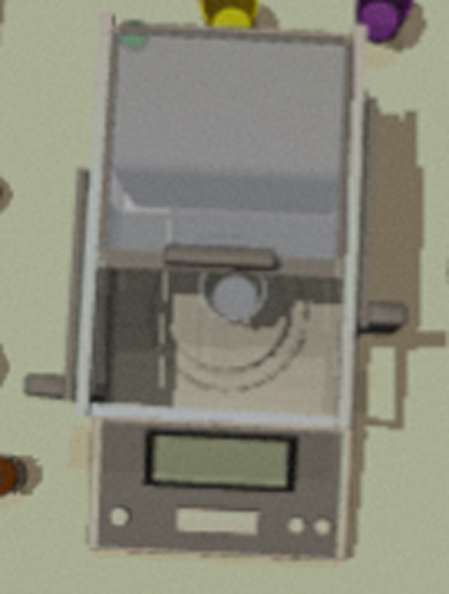

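View pics/c_side.png

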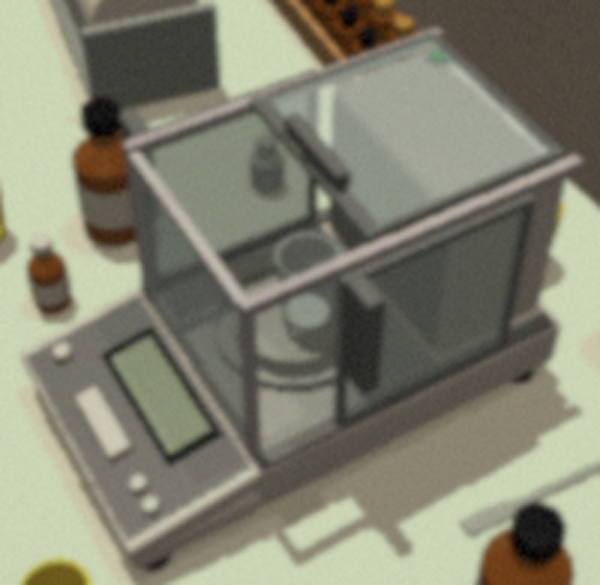

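```bash
cat > fit.py <<'E'
from station import optics
import cv2,numpy as np
from scipy.optimize import least_squares
def proj(n,P):
    c=optics.camera_info(n);T=np.linalg.inv(np.array(c["T"]))
    p=(T[:3,:3]@np.atleast_2d(P).T).T+T[:3,3]; p=p*[1,-1,-1]
    K=np.array([[c["fx"],0,c["cx"]],[0,c["fy"],c["cy"]],[0,0,1.]])
    return cv2.projectPoints(p.reshape(-1,1,3),np.zeros(3),np.zeros(3),K,np.array(c["dist_coeffs"]))[0].reshape(-1,2)
def world(v,B):
    c,s=np.cos(v[2]),np.sin(v[2]);B=np.atleast_2d(B)
    return np.c_[v[0]+c*B[:,0]-s*B[:,1],v[1]+s*B[:,0]+c*B[:,1],B[:,2]]
if __name__=="__main__":
    np.set_printoptions(suppress=True,precision=2)
    # point, openings idx (0 none,1 side,2 top), top px, side px (crops)
    D=[((-159,0,58),0,(217,520),(104,422)),((-159,75,58),0,(120,516),(62,350)),((-159,-60,58),0,(296,525),(138,482)),
     ((-159,-80,58),0,(321,526),(150,503)),((-84,-95,230),0,(350,420),(247,300)),((-84,95,230),0,(82,408),(132,150)),
     ((-66,121,220),0,(27,381),None),((-73,-121,220),1,(403,321),(378,306)),((-73,-121,128),1,None,(377,390)),
     ((-79,35,245),2,(167,260),(290,124)),((-79,-35,245),2,(275,263),(340,185))]
    def res(v):
        r=[]
        for P,k,a,b in D:
            W=world(v,np.add(P,[0 if k==0 else v[2+k],0,0]))
            if a: r.append(proj("top",W)[0]-(np.array(a)/3.3+[192,112]))
            if b: r.append(proj("side",W)[0]-(np.array(b)/3+[175,125]))
        return np.array(r).ravel()
    s=least_squares(res,[600,80,0,70,70],loss="soft_l1")
    print(s.x,np.degrees(s.x[2]));print(res(s.x).reshape(-1,2))
    v=s.x; print("tare",world(v,(-159,0,58)),"side",world(v,(-66+v[3],-108,174)),"top",world(v,(-73+v[4],0,237)))
    np.save("v.npy",v)
    # objects on bench from top pic, approx
E
python3 fit.py
```

```text
[606.72 103.99  -0.04  62.58  92.79] -2.176139448110956
[[ 0.48  0.07]
 [-0.22 -1.55]
 [-0.05 -0.48]
 [ 0.56 -1.19]
 [ 0.5  -0.08]
 [ 0.04 -0.88]
 [ 0.9   0.07]
 [ 0.13 -0.61]
 [ 4.96  2.76]
 [ 1.21  3.76]
 [-5.67  1.06]
 [-4.   -7.73]
 [ 0.04 -0.03]
 [ 2.65 -1.52]
 [ 0.08 -0.49]
 [-1.82  1.59]
 [ 0.02 -0.3 ]
 [-0.88 -3.29]
 [ 1.47  0.78]
 [ 0.23 -2.91]]
tare [[447.84 110.03  58.  ]] side [[599.2  -3.8 174. ]] top [[626.5  103.24 237.  ]]
```

```bash
sed -i 's/((-84,-95,230),0,(350,420),(247,300)),((-84,95,230),0,(82,408),(132,150)),//' fit.py; python3 fit.py
python3 - <<'E'
from fit import *
v=np.load("v.npy")
# overlay on both crops
import itertools
for n,(ox,oy),(w,h),k in (("top",(192,112),(136,180),3.3),("side",(175,125),(200,195),3)):
    im=np.load(f"pics/{n}0.npy")[oy:oy+h,ox:ox+w,::-1]; im=cv2.resize(im,None,fx=k,fy=k,interpolation=cv2.INTER_CUBIC)
    def box(c,d,col):
        C=[np.add(c,np.multiply(s,d)/2) for s in itertools.product((-1,1),repeat=3)]
        p=((proj(n,world(v,C))-[ox,oy])*k).astype(int)
        for i in range(8):
            for b in(1,2,4):
                if not i&b: cv2.line(im,tuple(map(int,p[i])),tuple(map(int,p[i|b])),col,1)
    box((-66+v[3],-108,174),(14,26,92),(0,0,255)); box((-73+v[4],0,237),(12,70,16),(0,0,255)); box((-66,108,174),(14,26,92),(0,255,0))
    box((-159,0,56),(18,62,4),(255,0,0)); box((-3,0,115),(162,190,230),(0,255,255)); box((0,0,112),(48,48,65),(255,0,255))
    cv2.imwrite(f"pics/o_{n}.png",im)
a,b=cv2.imread("pics/o_top.png"),cv2.imread("pics/o_side.png")
o=np.zeros((600,449+600-250,3),np.uint8); o[:594,:448]=a[:,:448]; o[:585,448:]=b[:,100:100+351]
cv2.imwrite("pics/o.png",o)
E
```

```text
Traceback (most recent call last):
  File "fit.py", line 26, in <module>
    s=least_squares(res,[600,80,0,70,70],loss="soft_l1")
  File "fit.py", line 23, in res
    if a: r.append(proj("top",W)[0]-(np.array(a)/3.3+[192,112]))
                   ~~~~^^^^^^^^^
  File "fit.py", line 5, in proj
    c=optics.camera_info(n);T=np.linalg.inv(np.array(c["T"]))
ValueError: time passes only in moves, steps and waits
```

View pics/o.png

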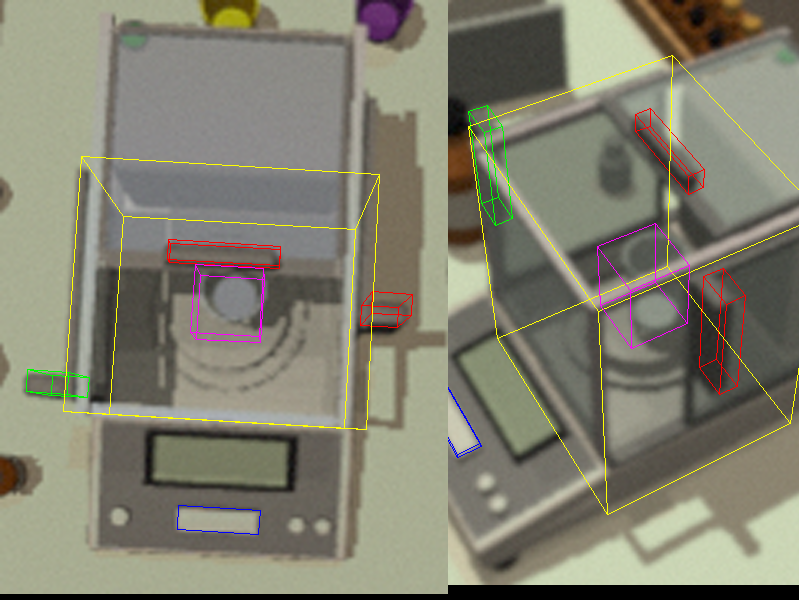

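```bash
sed -i 's/^def proj/CI={n:optics.camera_info(n) for n in ("top","side")}\ndef proj/; s/c=optics.camera_info(n);/c=CI[n];/' fit.py; sed -i 's/((-66,121,220),0,(27,381),None)/((-73,121,220),0,(26,393),None),((-59,121,220),0,(28,375),None),((-59,-95,220),1,None,(345,275)),((-73,-121,220),1,(405,326),None),((-59,-121,220),1,(405,306),None)/; s/((-73,-121,220),1,(403,321),(378,306))/((-66,-121,220),1,None,(380,306))/' fit.py; python3 fit.py
```

```text
[605.83 104.69  -0.03  55.81  93.87] -1.7317237864769575
[[ 0.69  0.45]
 [-0.5  -1.19]
 [ 0.14  0.14]
 [ 0.04 -0.76]
 [ 0.71  0.12]
 [-0.04 -0.58]
 [ 1.12  0.2 ]
 [ 0.11 -0.34]
 [-0.01  0.55]
 [-0.18 -0.67]
 [ 6.69 -1.01]
 [ 1.63  0.14]
 [ 1.9  -0.41]
 [-0.64 -0.76]
 [-4.85  2.77]
 [-0.36 -0.27]
 [-1.11 -3.49]
 [ 1.1   0.55]
 [ 0.22 -3.23]]
tare [[446.9 109.5  58. ]] side [[592.38  -2.95 174.  ]] top [[626.69 104.06 237.  ]]
```

The fit residual is about 1–3 mm, and contact will refine it. Next I roll the tool so its x axis lies along the balance's x (jaws closed), then go to the right of the side door.

play_rows(
  deltas=[
    {"xyz": [0,0,0],"roll": 8.5},
    {"xyz": [0,0,0],"roll": 17},
    {"xyz": [0,0,0],"roll": 17.6},
    {"xyz": [0,0,0],"roll": 17.6},
  ],
  hand=0,
)

```text
time_s: 0.5
tcp_pos: [184.4, -649.3, 232.4]
orientation: [[1.0, -0.027, -0.0], [-0.027, -1.0, 0.0], [-0.0, -0.0, -1.0]]
force: [0.1, 0.7, -0.4]
gripper_width: 65.3
```

play_rows(
  deltas=[
    {"xyz": [0.027,-0.036,0],"roll": 0},
    {"xyz": [0.054,-0.072,0],"roll": 0},
    {"xyz": [0.081,-0.108,0],"roll": 0},
    {"xyz": [0.108,-0.144,0],"roll": 0},
    {"xyz": [0.135,-0.18,0],"roll": 0},
  ],
)

```text
time_s: 1.0
tcp_pos: [325.6, -471.9, 232.6]
orientation: [[1.0, -0.026, 0.0], [-0.026, -1.0, -0.0], [0.0, 0.0, -1.0]]
force: [0.3, -0.5, 0.5]
gripper_width: 25.8
```

play_rows(
  deltas=[
    {"xyz": [0.028,-0.037,0],"roll": 0},
    {"xyz": [0.056,-0.074,0],"roll": 0},
    {"xyz": [0.084,-0.111,0],"roll": 0},
    {"xyz": [0.112,-0.148,0],"roll": 0},
    {"xyz": [0.14,-0.185,0],"roll": 0},
  ],
)

```text
time_s: 1.5
tcp_pos: [471.3, -291.1, 232.9]
orientation: [[1.0, -0.026, 0.0], [-0.026, -1.0, -0.0], [0.0, 0.0, -1.0]]
force: [-0.1, -0.9, -0.2]
gripper_width: 0.3
```

play_rows(
  deltas=[
    {"xyz": [0.03,-0.035,0.0],"roll": 0.2},
    {"xyz": [0.06,-0.07,0],"roll": 0.2},
    {"xyz": [0.09,-0.105,0.01],"roll": 0.2},
    {"xyz": [0.12,-0.14,0.02],"roll": 0.2},
    {"xyz": [0.15,-0.17,0.04],"roll": 0.2},
  ],
)

```text
time_s: 2.0
tcp_pos: [627.0, -125.5, 193.6]
orientation: [[1.0, -0.029, 0.002], [-0.029, -1.0, -0.0], [0.002, 0.0, -1.0]]
force: [0.0, -0.2, 0.8]
gripper_width: 0.3
```

```bash
cat > bf.py <<'E'
from station import bot
import numpy as np
np.set_printoptions(suppress=True,precision=2)
v=np.load("v.npy");s=bot.state();p=s["tcp_pos"];c,n=np.cos(v[2]),np.sin(v[2]);d=p[:2]-v[:2]
R=s["orientation"]
print(s["time_s"],"B:",c*d[0]+n*d[1],-n*d[0]+c*d[1],p[2],"yaw",np.degrees(np.arctan2(R[1][0],R[0][0])),"f",s["force"],s["gripper_width"],"openings",v[3:])
E
python3 bf.py
```

```text
2.0 B: 28.15665118724711 -229.49219209270103 193.61521765131408 yaw -1.6541248960981438 f [ 0.05 -0.15  0.84] 0.3076585697430861 openings [55.81 93.87]
```

play_rows(
  deltas=[
    {"xyz": [0.002,-0.03,0.002],"roll": 0.1},
    {"xyz": [0.002,-0.06,0.004],"roll": 0.1},
    {"xyz": [0.002,-0.09,0.004],"roll": 0.1},
    {"xyz": [0.002,-0.105,0.004],"roll": 0.1},
    {"xyz": [0.002,-0.111,0.004],"roll": 0.1},
  ],
)

```text
time_s: 2.5
tcp_pos: [631.3, -15.5, 188.7]
orientation: [[0.999, -0.032, 0.0], [-0.032, -0.999, -0.0], [0.0, 0.0, -1.0]]
force: [-0.2, -0.9, 0.5]
gripper_width: 0.2
```

```bash
python3 bf.py; python3 - <<'E'
from station import optics
import cv2,numpy as np
a=optics.read_camera("top")[112:292,180:360,::-1];b=optics.read_camera("side")[125:320,200:400,::-1]
o=np.zeros((600,800,3),np.uint8)
a=cv2.resize(a,(400,400),interpolation=3);b=cv2.resize(b,(400,390),interpolation=3)
o=np.zeros((400,800,3),np.uint8);o[:,:400]=a;o[:390,400:]=b
cv2.imwrite("pics/p1.png",o)
E
```

```text
2.5 B: 29.078139569778276 -119.37982447044304 188.71945538300093 yaw -1.8307889192028048 f [-0.19 -0.88  0.46] 0.22418589945475179 openings [55.81 93.87]
```

View pics/p1.png

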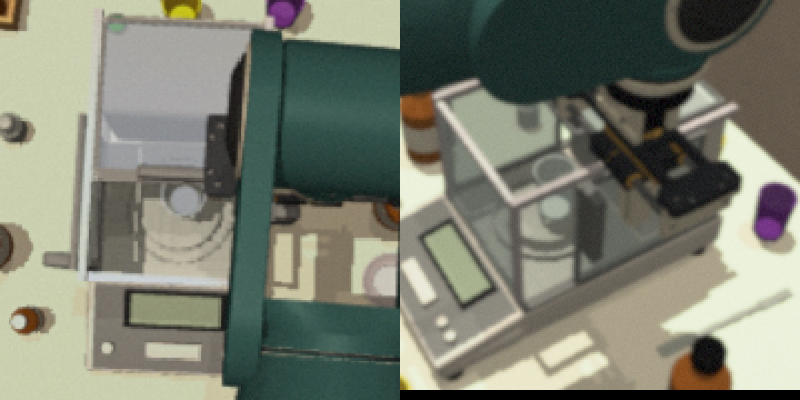

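The fingers hang to the right of the glass at about (645,205), behind the grip at (590,220), and clear of everything. Now I push gently.

play_rows(
  deltas=[
    {"xyz": [-0.006,0,0],"roll": 0},
    {"xyz": [-0.012,0,0],"roll": 0},
    {"xyz": [-0.018,0,0],"roll": 0},
    {"xyz": [-0.023,0,0],"roll": 0},
    {"xyz": [-0.028,0,0],"roll": 0},
  ],
)

```text
time_s: 3.1
tcp_pos: [602.9, -16.0, 188.8]
orientation: [[0.999, -0.036, 0.001], [-0.036, -0.999, -0.0], [0.001, 0.0, -1.0]]
force: [1.0, -2.1, -0.9]
gripper_width: 0.2
```

play_rows(
  deltas=[
    {"xyz": [-0.005,0,0],"roll": 0},
    {"xyz": [-0.01,0,0],"roll": 0},
    {"xyz": [-0.015,0,0],"roll": 0},
    {"xyz": [-0.02,0,0],"roll": 0},
    {"xyz": [-0.025,0,0],"roll": 0},
  ],
)

```text
time_s: 3.6
tcp_pos: [577.9, -14.7, 188.7]
orientation: [[0.999, -0.036, 0.0], [-0.036, -0.999, -0.0], [0.0, 0.0, -1.0]]
force: [1.2, -1.4, 0.7]
gripper_width: 0.4
```

play_rows(
  deltas=[
    {"xyz": [-0.004,0,0],"roll": 0},
    {"xyz": [-0.008,0,0],"roll": 0},
    {"xyz": [-0.012,0,0],"roll": 0},
    {"xyz": [-0.016,0,0],"roll": 0},
    {"xyz": [-0.018,0,0],"roll": 0},
  ],
)

```text
time_s: 4.1
tcp_pos: [560.0, -14.1, 188.6]
orientation: [[0.999, -0.036, -0.0], [-0.036, -0.999, 0.0], [-0.0, -0.0, -1.0]]
force: [2.3, -1.2, -0.3]
gripper_width: 0.2
```

```bash
python3 bf.py
```

```text
4.1 B: -42.26244344441103 -120.07790607819274 188.6364291467372 yaw -2.0416491124331446 f [ 2.27 -1.22 -0.25] 0.24996352990398438 openings [55.81 93.87]
```

play_rows(
  deltas=[
    {"xyz": [-0.002,0,0],"roll": 0},
    {"xyz": [-0.004,0,0],"roll": 0},
    {"xyz": [-0.005,0,0],"roll": 0},
    {"xyz": [-0.006,0,0],"roll": 0},
  ],
)

```text
time_s: 4.5
tcp_pos: [554.3, -13.9, 188.7]
orientation: [[0.999, -0.036, 0.0], [-0.036, -0.999, 0.0], [0.0, -0.0, -1.0]]
force: [2.4, -1.8, -0.0]
gripper_width: 0.4
```

play_rows(
  deltas=[
    {"xyz": [-0.001,0,0],"roll": 0},
    {"xyz": [-0.002,0,0],"roll": 0},
    {"xyz": [-0.002,0,0],"roll": 0},
  ],
)

```text
time_s: 4.8
tcp_pos: [553.5, -13.8, 188.7]
orientation: [[0.999, -0.036, 0.003], [-0.036, -0.999, -0.0], [0.003, -0.0, -1.0]]
force: [15.9, -1.9, -4.1]
gripper_width: 0.1
```

Force is 15.9 N at the firm stop, so the side door is shut. I back off, rise and move behind the cover ridge.

play_rows(
  deltas=[
    {"xyz": [0.01,0,0],"roll": 0},
    {"xyz": [0.015,0.002,-0.03],"roll": 0},
    {"xyz": [0.02,0.002,-0.07],"roll": 0},
    {"xyz": [0.04,0.002,-0.095],"roll": 0},
    {"xyz": [0.06,-0.01,-0.095],"roll": 0},
  ],
)

```text
time_s: 5.3
tcp_pos: [614.1, -6.6, 288.2]
orientation: [[0.999, -0.037, 0.005], [-0.037, -0.999, -0.0], [0.005, 0.0, -1.0]]
force: [0.1, -0.5, -0.1]
gripper_width: 0.2
```

play_rows(
  deltas=[
    {"xyz": [0.02,-0.03,0],"roll": -0.2},
    {"xyz": [0.045,-0.06,0],"roll": -0.2},
    {"xyz": [0.049,-0.09,0],"roll": -0.2},
    {"xyz": [0.049,-0.11,0],"roll": -0.2},
    {"xyz": [0.049,-0.11,0],"roll": -0.2},
  ],
)

```text
time_s: 5.8
tcp_pos: [665.3, 104.4, 283.2]
orientation: [[1.0, -0.03, -0.001], [-0.03, -1.0, 0.0], [-0.001, -0.0, -1.0]]
force: [0.5, -1.3, -0.3]
gripper_width: 0.2
```

```bash
python3 bf.py; python3 - <<'E'
from station import optics
import cv2,numpy as np
b=optics.read_camera("side")[115:315,180:400,::-1]
cv2.imwrite("pics/p2.png",cv2.resize(b,(660,600),interpolation=3))
E
```

```text
5.8 B: 59.478873168026915 1.4932626128035271 283.1615742510467 yaw -1.7092041071473474 f [ 0.47 -1.29 -0.28] 0.15310109467222063 openings [55.81 93.87]
```

View pics/p2.png

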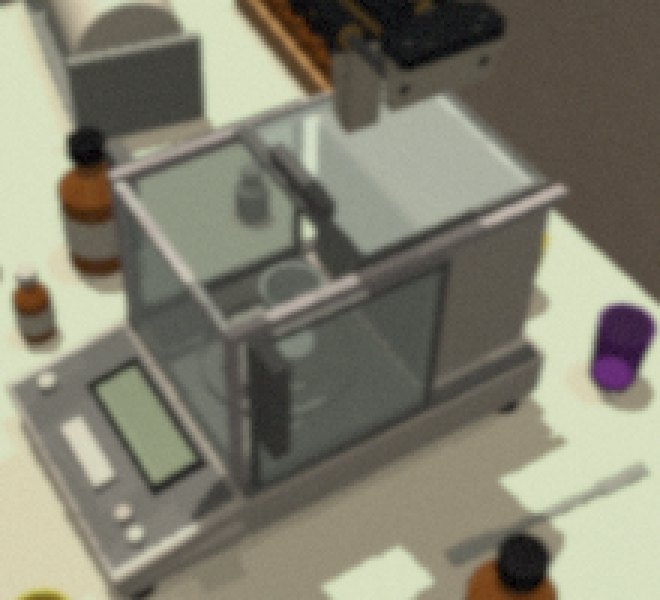

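The side door is shut, with its grip at (268,395) by the front post. The fingers hover behind the cover ridge at (305,185). I lower to a tip height of about 238 mm and push.

play_rows(
  deltas=[
    {"xyz": [0,0,0.015],"roll": 0},
    {"xyz": [0,0,0.025],"roll": 0},
    {"xyz": [0,0,0.03],"roll": 0},
    {"xyz": [0,0,0.031],"roll": 0},
  ],
)

```text
time_s: 6.25
tcp_pos: [665.2, 101.6, 251.4]
orientation: [[0.999, -0.033, -0.002], [-0.033, -0.999, -0.0], [-0.002, 0.0, -1.0]]
force: [0.0, -0.4, 1.2]
gripper_width: 0.6
```

play_rows(
  deltas=[
    {"xyz": [-0.006,0,0],"roll": 0},
    {"xyz": [-0.012,0,0],"roll": 0},
    {"xyz": [-0.018,0,0],"roll": 0},
    {"xyz": [-0.023,0,0],"roll": 0},
    {"xyz": [-0.028,0,0],"roll": 0},
  ],
)

```text
time_s: 6.75
tcp_pos: [637.2, 103.2, 253.1]
orientation: [[0.999, -0.032, 0.001], [-0.032, -0.999, 0.0], [0.001, -0.0, -1.0]]
force: [2.1, -0.4, 1.7]
gripper_width: 0.9
```

play_rows(
  deltas=[
    {"xyz": [-0.005,0,0],"roll": 0},
    {"xyz": [-0.01,0,0],"roll": 0},
    {"xyz": [-0.015,0,0],"roll": 0},
    {"xyz": [-0.02,0,0],"roll": 0},
    {"xyz": [-0.025,0,0],"roll": 0},
  ],
)

```text
time_s: 7.25
tcp_pos: [612.2, 104.0, 252.7]
orientation: [[0.999, -0.032, 0.0], [-0.032, -0.999, -0.0], [0.0, -0.0, -1.0]]
force: [1.4, -0.8, 1.1]
gripper_width: 0.9
```

play_rows(
  deltas=[
    {"xyz": [-0.005,0,0],"roll": 0},
    {"xyz": [-0.01,0,0],"roll": 0},
    {"xyz": [-0.015,0,0],"roll": 0},
    {"xyz": [-0.02,0,0],"roll": 0},
    {"xyz": [-0.025,0,0],"roll": 0},
  ],
)

```text
time_s: 7.75
tcp_pos: [587.1, 104.7, 252.6]
orientation: [[0.999, -0.032, -0.0], [-0.032, -0.999, -0.0], [-0.0, 0.0, -1.0]]
force: [1.5, -1.8, 1.2]
gripper_width: 0.3
```

```bash
python3 bf.py
```

```text
7.75 B: -18.682326671267166 -0.5494104327571698 252.6129599349131 yaw -1.8446488711331337 f [ 1.47 -1.82  1.23] 0.3305764361144081 openings [55.81 93.87]
```

play_rows(
  deltas=[
    {"xyz": [-0.005,0,0],"roll": 0},
    {"xyz": [-0.011,0,0],"roll": 0},
    {"xyz": [-0.017,0,0],"roll": 0},
    {"xyz": [-0.023,0,0],"roll": 0},
    {"xyz": [-0.028,0,0],"roll": 0},
  ],
)

```text
time_s: 8.25
tcp_pos: [559.0, 105.7, 252.6]
orientation: [[0.999, -0.032, -0.0], [-0.032, -0.999, -0.0], [-0.0, 0.0, -1.0]]
force: [1.9, -1.9, -0.2]
gripper_width: 0.8
```

play_rows(
  deltas=[
    {"xyz": [-0.003,0,0],"roll": 0},
    {"xyz": [-0.005,0,0],"roll": 0},
    {"xyz": [-0.007,0,0],"roll": 0},
    {"xyz": [-0.008,0,0],"roll": 0},
  ],
)

```text
time_s: 8.65
tcp_pos: [551.5, 105.9, 252.7]
orientation: [[0.999, -0.032, -0.0], [-0.032, -0.999, 0.0], [-0.0, -0.0, -1.0]]
force: [1.1, -1.0, -0.8]
gripper_width: 0.9
```

play_rows(
  deltas=[
    {"xyz": [-0.001,0,0],"roll": 0},
    {"xyz": [-0.002,0,0],"roll": 0},
    {"xyz": [-0.002,0,0],"roll": 0},
  ],
)

```text
time_s: 8.95
tcp_pos: [549.5, 106.0, 252.6]
orientation: [[0.999, -0.032, -0.0], [-0.032, -0.999, 0.0], [-0.0, -0.0, -1.0]]
force: [-0.2, 0.2, -1.3]
gripper_width: 0.1
```

play_rows(
  deltas=[
    {"xyz": [-0.001,0,0],"roll": 0},
    {"xyz": [-0.002,0,0],"roll": 0},
    {"xyz": [-0.002,0,0],"roll": 0},
  ],
)

```text
time_s: 9.25
tcp_pos: [548.7, 106.0, 252.7]
orientation: [[0.999, -0.032, 0.003], [-0.032, -0.999, 0.0], [0.003, -0.0, -1.0]]
force: [13.8, 0.2, -4.0]
gripper_width: 0.6
```

play_rows(
  deltas=[
    {"xyz": [-0.001,0,0],"roll": 0},
    {"xyz": [-0.001,0,0],"roll": 0},
  ],
)

```text
time_s: 9.45
tcp_pos: [548.6, 106.0, 252.8]
orientation: [[0.999, -0.032, 0.006], [-0.032, -0.999, 0.0], [0.006, -0.0, -1.0]]
force: [22.6, 0.7, -6.5]
gripper_width: 0.3
```

Both covers hit firm stops (22.6 N). I retreat, rise and move over the tare key.

play_rows(
  deltas=[
    {"xyz": [0.012,0,0],"roll": 0},
    {"xyz": [0.014,0,-0.03],"roll": 0},
    {"xyz": [0.0,0,-0.045],"roll": 0},
    {"xyz": [-0.04,0,-0.045],"roll": 0},
    {"xyz": [-0.08,0,-0.045],"roll": 0},
  ],
)

```text
time_s: 9.95
tcp_pos: [465.9, 108.7, 297.6]
orientation: [[0.999, -0.032, -0.001], [-0.032, -0.999, 0.0], [-0.001, -0.0, -1.0]]
force: [-0.4, 0.5, -0.3]
gripper_width: 0.2
```

play_rows(
  deltas=[
    {"xyz": [-0.025,0,0],"roll": 0},
    {"xyz": [-0.025,0,0.04],"roll": 0},
    {"xyz": [-0.025,0,0.08],"roll": 0},
    {"xyz": [-0.025,0,0.12],"roll": 0},
    {"xyz": [-0.025,0,0.15],"roll": 0},
  ],
)

```text
time_s: 10.45
tcp_pos: [440.9, 109.4, 145.3]
orientation: [[0.999, -0.032, -0.002], [-0.032, -0.999, -0.0], [-0.002, 0.0, -1.0]]
force: [0.7, 0.7, 0.3]
gripper_width: 0.2
```

```bash
python3 bf.py; python3 - <<'E'
from station import optics
import cv2,numpy as np
b=optics.read_camera("side")[115:315,160:380,::-1]
cv2.imwrite("pics/p3.png",cv2.resize(b,(660,600),interpolation=3))
E
```

```text
10.45 B: -164.97190345282456 -0.28898930320948946 145.29149239802956 yaw -1.8367812052690682 f [0.74 0.7  0.26] 0.21647735218371933 openings [55.81 93.87]
```

View pics/p3.png

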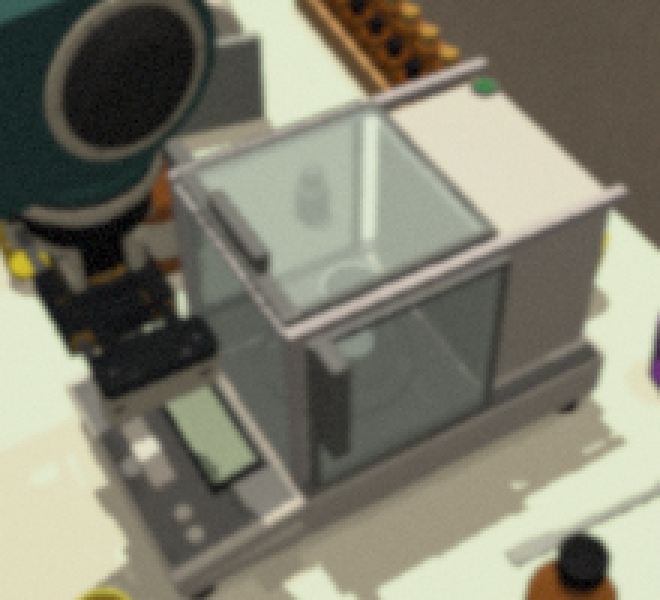

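Both panes are fully shut, and the fingers are above the tare key at about (145,445). I shift 5 mm back and descend.

play_rows(
  deltas=[
    {"xyz": [0.005,0,0.02],"roll": 0},
    {"xyz": [0.005,0,0.04],"roll": 0},
    {"xyz": [0.005,0,0.055],"roll": 0},
    {"xyz": [0.005,0,0.064],"roll": 0},
    {"xyz": [0.005,0,0.066],"roll": 0},
  ],
)

```text
time_s: 11.0
tcp_pos: [446.5, 109.3, 81.2]
orientation: [[0.999, -0.032, -0.001], [-0.032, -0.999, -0.0], [-0.001, 0.0, -1.0]]
force: [-0.1, 0.0, 0.5]
gripper_width: 0.2
```

play_rows(
  deltas=[
    {"xyz": [0,0,0.002],"roll": 0},
    {"xyz": [0,0,0.004],"roll": 0},
    {"xyz": [0,0,0.005],"roll": 0},
    {"xyz": [0,0,0.006],"roll": 0},
  ],
)

```text
time_s: 11.4
tcp_pos: [446.8, 109.3, 75.9]
orientation: [[0.999, -0.032, 0.001], [-0.032, -0.999, 0.0], [0.001, -0.0, -1.0]]
force: [0.4, 0.2, 0.5]
gripper_width: 0.6
```

play_rows(
  deltas=[
    {"xyz": [0,0,0.001],"roll": 0},
    {"xyz": [0,0,0.002],"roll": 0},
    {"xyz": [0,0,0.003],"roll": 0},
    {"xyz": [0,0,0.004],"roll": 0},
  ],
)

```text
time_s: 11.8
tcp_pos: [446.8, 109.3, 71.8]
orientation: [[0.999, -0.032, 0.0], [-0.032, -0.999, 0.0], [0.0, -0.0, -1.0]]
force: [0.5, 0.6, 0.9]
gripper_width: 0.7
```

play_rows(
  deltas=[
    {"xyz": [0,0,0.001],"roll": 0},
    {"xyz": [0,0,0.002],"roll": 0},
    {"xyz": [0,0,0.002],"roll": 0},
  ],
)

```text
time_s: 12.1
tcp_pos: [446.9, 109.3, 69.8]
orientation: [[0.999, -0.032, 0.001], [-0.032, -0.999, 0.0], [0.001, -0.0, -1.0]]
force: [2.1, 0.5, 3.7]
gripper_width: 0.6
```

play_rows(
  deltas=[
    {"xyz": [0,0,0.001],"roll": 0},
    {"xyz": [0,0,0.002],"roll": 0},
    {"xyz": [0,0,0.002],"roll": 0},
  ],
)

```text
time_s: 12.4
tcp_pos: [447.1, 109.3, 68.5]
orientation: [[0.999, -0.032, 0.001], [-0.032, -0.999, 0.0], [0.001, -0.0, -1.0]]
force: [-0.9, -0.4, 11.7]
gripper_width: 0.3
```

play_rows(
  deltas=[
    {"xyz": [0,0,0.001],"roll": 0},
    {"xyz": [0,0,0.001],"roll": 0},
  ],
)

```text
time_s: 12.6
tcp_pos: [447.2, 109.4, 68.2]
orientation: [[0.999, -0.032, 0.002], [-0.032, -0.999, 0.0], [0.002, -0.0, -1.0]]
force: [-4.3, -1.6, 20.7]
gripper_width: 0.3
```

The key has bottomed: 20.7 N with the tip at z≈54. I release it, retreat and check.

play_rows(
  deltas=[
    {"xyz": [0,0,-0.003],"roll": 0},
    {"xyz": [0,0,-0.008],"roll": 0},
    {"xyz": [0,0,-0.03],"roll": 0},
    {"xyz": [0,0,-0.07],"roll": 0},
    {"xyz": [0,0,-0.11],"roll": 0},
  ],
)

```text
time_s: 13.1
tcp_pos: [445.8, 109.2, 177.2]
orientation: [[0.999, -0.032, -0.002], [-0.032, -0.999, -0.0], [-0.002, 0.0, -1.0]]
force: [1.6, 0.2, 0.1]
gripper_width: 0.6
```

play_rows(
  deltas=[
    {"xyz": [0,0,-0.04],"roll": 0},
    {"xyz": [0,0.04,-0.08],"roll": 0},
    {"xyz": [0,0.08,-0.1],"roll": 0},
    {"xyz": [0,0.12,-0.1],"roll": 0},
    {"xyz": [0,0.16,-0.1],"roll": 0},
  ],
)

```text
time_s: 13.6
tcp_pos: [441.1, -52.1, 277.3]
orientation: [[0.999, -0.032, 0.001], [-0.032, -0.999, -0.0], [0.001, 0.0, -1.0]]
force: [0.9, -0.1, -0.3]
gripper_width: 0.2
```

play_rows(
  deltas=[
    {"xyz": [0,0.04,0],"roll": 0},
    {"xyz": [0,0.08,0],"roll": 0},
    {"xyz": [0,0.12,0],"roll": 0},
    {"xyz": [0,0.12,0],"roll": 0},
    {"xyz": [0,0.12,0],"roll": 0},
  ],
)

```text
time_s: 14.1
tcp_pos: [437.3, -170.9, 276.2]
orientation: [[0.999, -0.034, -0.001], [-0.034, -0.999, 0.001], [-0.001, -0.001, -1.0]]
force: [1.2, 0.6, -0.4]
gripper_width: 0.4
```

```bash
python3 bf.py; python3 - <<'E'
from station import optics
import cv2,numpy as np
a=optics.read_camera("top")[100:300,140:400,::-1];b=optics.read_camera("side")[110:370,150:410,::-1]
o=np.zeros((400,800,3),np.uint8);o[:308,:400]=cv2.resize(a,(400,308),interpolation=3);o[:,400:]=cv2.resize(b,(400,400),interpolation=3)
cv2.imwrite("pics/p4.png",o)
E
```

```text
14.1 B: -160.13076452408907 -280.5896810175185 276.15353897713044 yaw -1.9482854386208468 f [ 1.2   0.55 -0.45] 0.3903614678577408 openings [55.81 93.87]
```

View pics/p4.png

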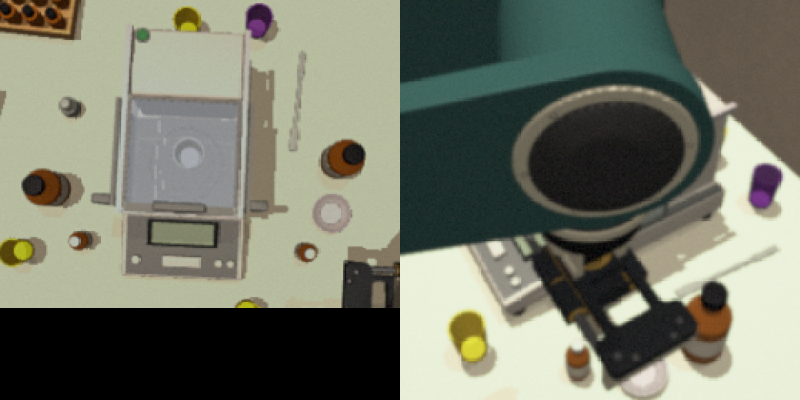

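```bash
python3 -c "
from station import job_done
print(job_done())"
```

```text
the job is handed in; nothing more can be done
None
```

I slid the right-hand door and the top cover shut with the closed fingertips, pressed the tare key right down, let it go, and handed the job in at about 14 s. `job_done` reports no verdict.

- **Door and cover:** I moved them at no more than about 60 mm/s, until they met firm stops at 16 N and 23 N. The last top view shows both shut, with the two side-door grips level on either side. It also shows the beaker on the pan and the bottles, vials, weight, dish and spatula where they were.
- **Tare key:** The force rose to 21 N at the bottom of the stroke, with the fingertip at z≈54 mm, where the pressed key's top should be. It was down for roughly 0.3 s. I had no direct reading of the key's position; its release is inferred from the arm lifting clear and the picture.
- **Disagreement:** My first image fit put the balance about 2.5 mm too close to the robot in x, judging by where the door stops were felt. I allowed for this when pressing the key. The arm ended clear of everything, with the force reading at noise level (about 1 N).

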